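# Tension the infeed belt and lock the take-up

## Task

The belt of the small infeed conveyor is slack. Take the red crank knob and wind the steel tension wheel clockwise (seen from above) past the loose turns until it turns clearly stiffer and reaches its firm set feel, about 15 N of pull at the knob in place of the 9 N while slack, without ever overtightening it (18 N). Leave it there, let go, and then swing the yellow-ended lock lever, which leans towards the robot, fully over to the belt side and let go of it, leaving the trays and the other things alone.

Things in the scene. Friction and masses are not known exactly. Their poses are not given: they have to be found in the camera images.
- conveyor: Fixed conveyor. Origin on the table under the centre of its front deck, an aluminium box 140 (x) x 360 (y) x 90 mm high; x points from the deck's front edge (robot side) to the back, y along the belt. In this frame the wheel's axis is at (0, 90), the lock lever's pivot at (0, -120) mm. The belt bed, 98 mm high, lies at x = 78 to 262, y = -320 to 230; a low motor behind it.
- belt: The teal belt, 156 mm wide; same origin and axes as the conveyor. Its pull on the carriage is the belt tension. How much slack it has differs from start to start and does not show.
- carriage: Steel take-up carriage with the belt's tail roller, at the conveyor's +y end. The wheel's screw moves it 2 mm along y per radian of clockwise turn: no load for the first 3 to 10 rad (slack), then the belt tension grows by about 100 N per radian.
- wheel: Level steel hand wheel, 124 mm across, rim top 127 mm above the table; origin on its vertical axis, 110 mm up. Clockwise from above tightens. Friction holds it where it is left. Pull at the knob as it turns: 9 N (all friction, alike both ways) while slack, then growing 3.6 N per rad; rightly set about 15 N (165 N belt tension); above 18 N (250 N) overtightened. At rest friction may hide part of it. Starts at any angle.
- crank (a point): On the axis of the red crank knob, 155 mm above the table, 20 mm below the knob's top. The knob is an upright cylinder 22 mm in diameter, 46 mm tall, on the wheel rim 55 mm from the wheel's axis. It spins freely on its own axis: hold it from above and lead it round in a circle without turning the hand. Its x and y axes mean nothing.
- lock (a joint): Lock lever's angle in rad: 0 leaning to the conveyor's -x (towards the robot, open), 1.0 fully over to +x (locked). It starts between 0 and 0.15. It stays where it is left and takes about 1 N at its end.
- lock_tip (a point): Centre of the yellow ball (26 mm diameter) at the lock lever's end, 80 mm from the pivot. The pivot is horizontal, along the conveyor's y, 112 mm above the table; the lever rod is 10 mm thick; halfway over it stands upright with the ball 192 mm above the table.
- tray_a: Sealed white meal tray 112 x 152 x 46 mm on the belt; bystander, origin under its centre.
- tray_b: Second sealed meal tray of the same size on the belt; bystander.
- tray_c: Third meal tray of the same size, on the table; bystander.
- label_roll: Roll of white labels, 80 mm across, 50 mm tall, upright on the table; bystander.
- wrench: Steel wrench lying on the table; bystander, origin under its middle.
- spray: Blue bottle, 60 mm across, 160 mm tall, standing on the table; bystander.
- marker: Black marker, 16 mm thick, 120 mm long, lying on the table; bystander.

How it is judged:
By the outcome, as a careful person would: the job done as asked, in the order asked, and still so for the second after the job is handed in, with the robot touching nothing.
It also fails if it takes over 72 s, if anything falls off the work surface, if the arm or the gripper's body presses on something with over 40 N, if the wrist force passes 120 N, or if a joint passes its speed limit or range.

## Robot

A 7-joint arm with a two-finger parallel gripper is mounted at the origin on the work surface. World frame = base frame: x ahead of the robot, y to its left, z up, the work surface at z = 0. Lengths are in m, angles in rad, forces in N, time in s.
With the tool pointing down it reaches from about 0.4 to 0.85 m from the base axis. Payload 4.5 kg.
Tool frame: the origin (TCP) lies between the finger pads; the fingertips stand 17 mm ahead of it and the grasp point (between the pads) lies 2 mm behind it; z points along the fingers, y is the direction in which the jaws open and shut (so a half turn about z gives the same grasp; the last joint's range is limited). The gripper opens to 85 mm and grips with 20 to 120 N. Pads are 22 mm wide; open, the fingers measure 114 mm over their backs; the gripper's body (76 mm by 85 mm) begins 54 mm behind the grasp point. The pads swing forward as they close: fully open they stand 13 mm farther back than shut.
Start: joints at [1.333, 0.689, -0.195, 1.565, 0.157, 0.902, -0.215], TCP at [0.168, -0.602, 0.248] pointing down, gripper open.
Joint ranges: [-3.01, 3.01], [-0.46, 2.08], [-1.47, 1.51], [0.13, 2.56], [-1, 4.14], [0.04, 2.09], [-2.66, 2.66]. Speed limits (rad/s): [2.57, 2.57, 3.14, 3.14, 3.14, 3.14, 3.14].

## Interface

Orientations are given as [roll, pitch, yaw] about the fixed x, y, z axes, in that order (R = Rz(yaw) Ry(pitch) Rx(roll)).
In Python, from cell import r, cams, order, search_frame gives the robot as it stands. The module is installed in compiled form; this text tells all that it offers.
- The arm moves only by the tool drive_tool, never from a script. Its argument "steps" is a list of rows, each a list of 4 numbers: the shift along the tool's x, y, z in cm, then the turn about the tool's z in rad. In form: [[dx, dy, dz, roll], ...]. A call has 1 to 5 rows; each row shifts and turns the pose as measured when the row begins, along the tool's axes as they then stand; what a row does not reach is not made up. A row lasts 1/10 s, in which the tool goes at most 50 mm and 8.59 degrees, less where a joint would pass 70% of its speed; a pose out of reach is approached as far as the arm can. A call with a gripper value outside its range is refused whole. "hand" is the opening in per cent of the stroke, from 0 (shut) to 100 (fully open), set as the call begins (left out, the last holds). The fingers move at their own pace and stop on an object; "squeeze" is the grip in N (left out, the last holds). Time passes only in rows, so rows that do not move let the fingers close. It gives the time, the measured TCP pose, the force and the opening at its end, in the units of the state.
- r.get_obs(): the state, without advancing time (a new reading comes with each control period).
- cams.read_camera(name): name is "side" or "top" or "wrist"; returns a dict with "color" (420x560x3 uint8, red, green, blue), "K" (3x3 intrinsics, pixels), "cam_to_world" (4x4, takes a point from camera to world coordinates). Camera axes: x right, y up, looking along -z (the intrinsics and any distortion apply to the point x, -y, -z); pixel columns grow to the right and rows downward; lengths in m; the calibration is good to about 2 mm. A picture is of the moment at which its call begins. There is no depth.
- order.sign_off(): hands the job in, once; it reports no verdict.
Trained networks look in the newest picture that a camera, given by its name, has taken for a name from the list of things; names that differ only in an ending like _2 or _b are one class to them, and where a whole thing is asked for, a point or a joint stands for the part that bears it (a point fixed in the world has none). Each returns a list of dicts, best first, with "conf" (0 to 1); they miss things now and then, are a little off and sometimes report something else, mostly with a low value. They report only what shows in the picture. A call takes as long as a camera call.
- search_frame(query, camera): "point" ([x, y, z] in m, in the coordinates of the camera as it stood for that picture, good to about 4 mm: the middle of the surface that is visible of it).
The state is a dict: "time": time; "qpos": joint angles; "joint_velocities": joint speeds; "effort": joint torques, N m; "position": TCP position; "orientation": TCP orientation; "wrist_force": force on the tool from outside, world axes, zero at the start; "ft_torque": the same for the moment, N m; "opening": finger opening in m.
Only numpy, scipy, OpenCV 4.12 (cv2) and the standard library are available. Lean on these libraries where they do the work, as an engineer would, in place of code of your own. Each camera call takes 0.05 s, during which the arm holds its last target. There are 200 camera calls.

## Working session

There is one attempt and no reset: what is moved stays moved. The work goes in short steps, Python scripts to look and compute and a tool call to move; the robot and the scene stay as the last step left them, time stands still between calls to the robot, and variables do not carry over. Pictures are saved under pics/ and viewed, about 8 in all and at most 12, crops included, and the job is handed in when it is done.

Besides the shell and the picture viewer there is one more tool, called after "Call:" as name([rows], argument=value, ...), one row to a line, values as JSON. drive_tool: Moves the arm, as the interface text tells. Its arguments: {"type":"object","properties":{"steps":{"type":"array"},"hand":{"type":"number"},"squeeze":{"type":"number"}},"required":["steps"]}

```bash
mkdir -p pics; cat > h.py <<'E'
import numpy as np, cv2
from cell import r, cams, order, search_frame
def look(cam,names,save=None):
    d=cams.read_camera(cam); T=d["cam_to_world"]
    for n in names:
        for f in search_frame(n,cam)[:2]:
            print(cam,n,round(f["conf"],2),(T[:3,:3]@np.array(f["point"])+T[:3,3]).round(4))
    if save: cv2.imwrite("pics/"+save,d["color"][:,:,::-1])
    return d
def st():
    o=r.get_obs(); print({k:np.round(o[k],3).tolist() for k in("time","position","orientation","wrist_force","opening")})
E
python3 - <<'E'
from h import *
st()
a=look("top",["conveyor","wheel","crank","lock_tip","carriage","spray","tray_a"],"t1.png")
b=look("side",["wheel","crank","lock_tip"],"s1.png")
cv2.imwrite("pics/ts.png",cv2.resize(np.vstack([a["color"],b["color"]])[:,:,::-1],None,fx=.71,fy=.71))
E
```

```text
{'time': 0.0, 'position': [0.168, -0.601, 0.247], 'orientation': [-3.14, 0.0, 0.272], 'wrist_force': [-0.589, -0.293, -0.601], 'opening': 0.086}
top conveyor 0.55 [ 0.6113 -0.0383  0.0893]
top wheel 0.94 [0.5225 0.0524 0.1193]
top wheel 0.68 [0.3416 0.3965 0.1101]
top lock_tip 0.55 [ 0.4839 -0.1518  0.1882]
top carriage 0.73 [0.6754 0.163  0.077 ]
top carriage 0.62 [ 0.6829 -0.2668  0.14  ]
top spray 0.93 [0.3405 0.3953 0.1094]
top tray_a 0.78 [ 0.6891 -0.0794  0.1419]
top tray_a 0.73 [ 0.6832 -0.2656  0.1423]
side wheel 0.95 [0.5196 0.06   0.1288]
side crank 0.42 [0.5191 0.1133 0.1584]
side lock_tip 0.54 [ 0.489  -0.1496  0.1788]
```

View pics/ts.png

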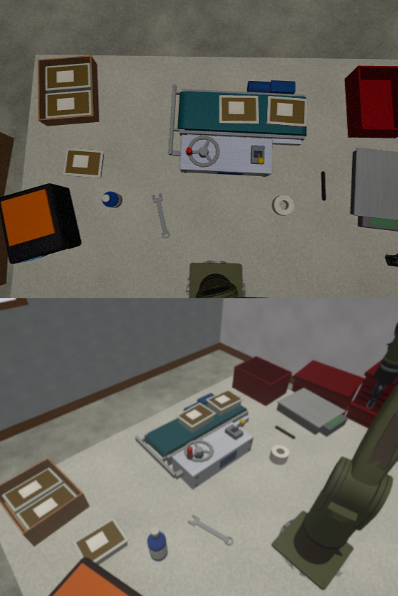

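The pictures show the conveyor ahead of the robot, with the red knob on the wheel's left side (+y) and the yellow lever to the right. I'll refine these positions by colour.

```bash
cat >> h.py <<'E'
def ray(d,u,v):
    K=d["K"];T=d["cam_to_world"]
    p=np.array([(u-K[0,2])/K[0,0],-(v-K[1,2])/K[1,1],-1]); return T[:3,3],T[:3,:3]@p
def atz(d,u,v,z):
    o,w=ray(d,u,v); return o+w*(z-o[2])/w[2]
def proj(d,P):
    T=d["cam_to_world"];K=d["K"]; p=T[:3,:3].T@(np.array(P)-T[:3,3]); return np.array([K[0,0]*p[0]/-p[2]+K[0,2],K[1,1]*-p[1]/-p[2]+K[1,2]])
def blob(d,col,P,rad=45):
    c=d["color"].astype(int);R,G,B=c[...,0],c[...,1],c[...,2]
    m=(R>1.8*G)&(R>1.8*B)&(R>80) if col=="red" else (R>1.6*B)&(G>1.35*B)&(R>110)
    u,v=proj(d,P); yy,xx=np.nonzero(m); k=np.hypot(xx-u,yy-v)<rad
    return xx[k].mean(),yy[k].mean(),k.sum()
def tri(rs):
    A=sum(np.eye(3)-np.outer(w,w)/(w@w) for o,w in rs); b=sum((np.eye(3)-np.outer(w,w)/(w@w))@o for o,w in rs)
    return np.linalg.solve(A,b)
E
python3 - <<'E'
from h import *
a=cams.read_camera("top");b=cams.read_camera("side")
for col,P in(("red",[.52,.1,.155]),("yel",[.485,-.15,.185])):
    ba,bb=blob(a,col,P,25),blob(b,col,P,30); print(col,ba,bb,"tri",tri([ray(a,*ba[:2]),ray(b,*bb[:2])]).round(4))
print("wheelpx",proj(a,[.52,.055,.127]))
u,v=map(int,proj(a,[.56,-.04,.1]))
cv2.imwrite("pics/c1.png",cv2.resize(a["color"][v-80:v+80,u-110:u+110,::-1],None,fx=3.6,fy=3.6)); print("crop origin",u-110,v-80)
E
```

```text
red (np.float64(265.75), np.float64(211.0625), np.int64(48)) (np.float64(266.7866666666667), np.float64(215.82666666666665), np.int64(75)) tri [0.5251 0.1098 0.153 ]
yel (np.float64(367.09302325581393), np.float64(225.27906976744185), np.int64(43)) (np.float64(341.47222222222223), np.float64(173.47222222222223), np.int64(36)) tri [ 0.4857 -0.1538  0.185 ]
wheelpx [286.34751313 215.17671949]
crop origin 210 123
```

View pics/c1.png

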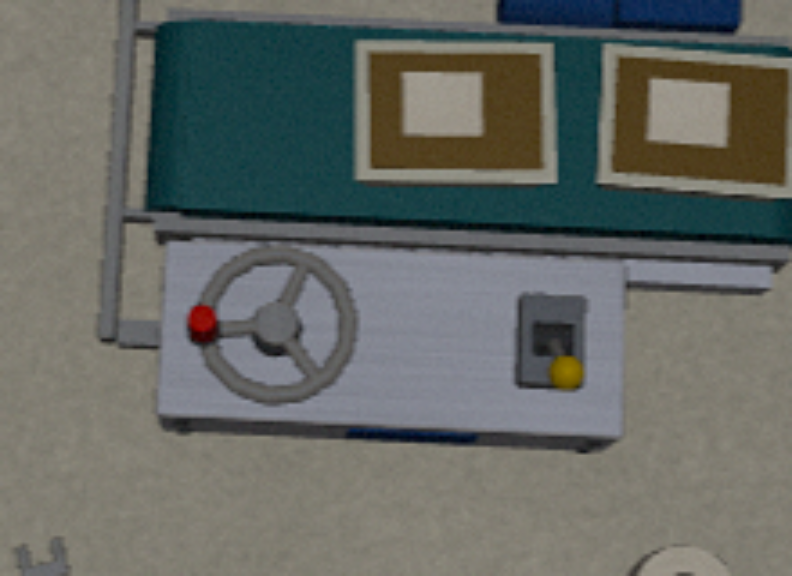

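```bash
python3 - <<'E'
from h import *
from scipy.optimize import least_squares
d=cams.read_camera("top")
px=lambda x,y:(x/3.6+210,y/3.6+123)
pts=[((160,415),(-70,180,90)),((620,437),(-70,-180,90)),((167,240),(70,180,90)),((627,260),(70,-180,90)),((278,325),(0,90,127)),((278,325),(0,90,127))]
def W(p,q):
    c,s=np.cos(p[2]),np.sin(p[2]);x,y,z=np.array(q)/1000; return [p[0]+c*x-s*y,p[1]+s*x+c*y,z]
f=lambda p:np.concatenate([proj(d,W(p,q))-px(*u) for u,q in pts])
s=least_squares(f,[.52,-.03,0.]); p=s.x; print(p,s.fun.round(1))
w=np.array(W(p,(0,90,127)));k=np.array([.5251,.1098,.155])
print("wheel",w.round(4),"lockpivot",np.round(W(p,(0,-120,112)),4),"knob r",np.hypot(*(k-w)[:2]),"ang",np.arctan2(*(k-w)[1::-1]))
for a in(0,.1,.15):
    L=W(p,(80*np.sin(a-.5)if 0 else 0,-120,112));print()if 0 else None
for ll in(.3,.5,.7,.9): print(ll,np.round(W(p,(-80*np.sin(ll),-120,112+80*np.cos(ll))),4))
E
```

```text
[ 0.52342792 -0.03683048 -0.03138302] [-1.2  0.6  1.7  0.4 -0.4 -0.3  0.3 -0.1 -0.2 -0.4 -0.2 -0.4]
wheel [0.5263 0.0531 0.127 ] lockpivot [ 0.5197 -0.1568  0.112 ] knob r 0.05668649878447475 ang 1.591118695037187
0.3 [ 0.496  -0.156   0.1884]
0.5 [ 0.4813 -0.1556  0.1822]
0.7 [ 0.4682 -0.1552  0.1732]
0.9 [ 0.457  -0.1548  0.1617]
```

Call:
drive_tool([
  [0,0,0,0.14],
  [0,0,0,0.13],
  [2.2,-4.4,0,0],
  [2.2,-4.4,0,0],
  [2.2,-4.4,0,0],
], hand=70, squeeze=60)

```text
time: 1.25
position: [0.2318, -0.4751, 0.2475]
orientation: [3.133, 0.0, -0.024]
wrist_force: [1.1, 0.8, -0.0]
opening: 0.0598
```

Call:
drive_tool([
  [2.2,-4.4,0,0],
  [2.2,-4.4,0,0],
  [2.2,-4.4,0,0],
  [2.2,-4.4,0,0],
  [2.2,-4.4,0,0],
])

```text
time: 1.75
position: [0.3495, -0.2533, 0.2468]
orientation: [3.131, -0.004, -0.026]
wrist_force: [1.4, -0.6, 0.2]
opening: 0.0598
```

Call:
drive_tool([
  [2.2,-4.4,0,0],
  [2.2,-4.4,0,0],
  [2.2,-4.4,0,0],
  [2.2,-4.4,0,0],
  [1.5,-3.0,0,0],
])

```text
time: 2.25
position: [0.4613, -0.0432, 0.2466]
orientation: [3.131, -0.01, -0.022]
wrist_force: [0.3, -0.9, 0.0]
opening: 0.0597
```

Call:
drive_tool([
  [1.6,-4.0,0,0],
  [1.6,-4.0,0,0],
  [1.6,-4.0,0,0],
  [1.6,-3.3,0,0],
  [0,0,0,0],
])

```text
time: 2.75
position: [0.5336, 0.123, 0.2466]
orientation: [3.136, -0.017, -0.013]
wrist_force: [0.1, -0.4, 0.3]
opening: 0.0599
```

```bash
python3 - <<'E'
from h import *
d=look("wrist",["crank","wheel","lock_tip"],"w1.png"); st()
print(proj(d,[.525,.110,.175]))
b=blob(d,"red",[.525,.11,.165],120); print(b, atz(d,*b[:2],.168))
E
```

```text
wrist crank 0.56 [0.5297 0.1048 0.1749]
wrist wheel 0.68 [0.5325 0.0611 0.126 ]
{'time': 2.95, 'position': [0.531, 0.114, 0.246], 'orientation': [3.13, -0.012, -0.023], 'wrist_force': [-0.746, -0.29, -0.419], 'opening': 0.06}
[295.20948437 247.13953022]
(np.float64(294.6027227722772), np.float64(249.5891089108911), np.int64(808)) [0.52063321 0.10989904 0.168     ]
```

View pics/w1.png

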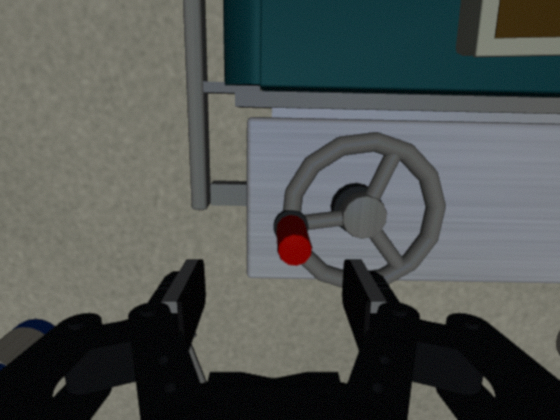

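The wrist picture shows the knob top at (295, 250), which puts the knob at about (0.524, 0.110) and agrees with the triangulation. Next I descend and grip.

Call:
drive_tool([
  [-0.6,0.4,3.0,0],
  [0,0,3.0,0],
  [0,0,2.0,0],
  [0,0,0.8,0],
  [0,0,0,0],
])

```text
time: 3.45
position: [0.5259, 0.0997, 0.1582]
orientation: [3.126, -0.015, -0.036]
wrist_force: [0.4, 0.8, 1.6]
opening: 0.0598
```

Call:
drive_tool([
  [-0.2,-0.8,0.2,0],
  [0,0,0,0],
])

```text
time: 3.65
position: [0.5249, 0.1072, 0.1574]
orientation: [3.127, -0.017, -0.039]
wrist_force: [-0.5, 1.0, -0.1]
opening: 0.0602
```

Call:
drive_tool([
  [0,0,0,0],
  [0,0,0,0],
  [0,0,0,0],
  [0,0,0,0],
], hand=0, squeeze=90)

```text
time: 4.05
position: [0.5263, 0.1099, 0.1598]
orientation: [3.13, -0.022, -0.036]
wrist_force: [0.0, -3.6, -4.2]
opening: 0.0199
```

```bash
cat > plan.py <<'E'
import sys; from h import *
C=np.array([.5263,.0540]); R=.055
step,n=float(sys.argv[1]),int(sys.argv[2])
o=r.get_obs(); p=np.array(o["position"][:2]); yaw=o["orientation"][2]; v=p-C; a=np.arctan2(v[1],v[0])
t=np.array([-v[1],v[0]])/np.hypot(*v); F=np.array(o["wrist_force"][:2])
print("t",round(o["time"],2),"ang",round(a,3),"r",round(np.hypot(*v),4),"z",round(o["position"][2],4),"Ftan",(F@t).round(1),"Frad",(F@v/np.hypot(*v)).round(1))
tx=np.array([np.cos(yaw),np.sin(yaw)]);ty=np.array([np.sin(yaw),-np.cos(yaw)])
for i in range(1,n+1):
    q=C+R*np.array([np.cos(a-i*step),np.sin(a-i*step)]); d=(q-p)*100; print([round(d@tx,2),round(d@ty,2)],end=" "); p=q
E
python3 plan.py .2 5
```

```text
t 4.05 ang 1.571 r 0.0559 z 0.1598 Ftan -0.0 Frad -3.6
[np.float64(1.1), np.float64(0.16)] [np.float64(1.06), np.float64(0.29)] [np.float64(0.98), np.float64(0.49)] [np.float64(0.86), np.float64(0.68)] [np.float64(0.71), np.float64(0.83)]
```

Call:
drive_tool([
  [1.1,0.15,0,0],
  [1.05,0.3,0,0],
  [1.0,0.5,0,0],
  [0.85,0.7,0,0],
  [0.7,0.85,0,0],
])

```text
time: 4.55
position: [0.5551, 0.1047, 0.1598]
orientation: [-3.132, 0.013, -0.017]
wrist_force: [-5.4, 12.1, 3.9]
opening: 0.0199
```

```bash
python3 plan.py .3 5
```

```text
t 4.55 ang 1.054 r 0.0583 z 0.1598 Ftan 10.7 Frad 7.8
[np.float64(1.15), np.float64(1.29)] [np.float64(0.96), np.float64(1.34)] [np.float64(0.52), np.float64(1.56)] [np.float64(0.04), np.float64(1.64)] [np.float64(-0.45), np.float64(1.58)]
```

```bash
sed -i 's/^for i in.*/L=float(sys.argv[3])\nfor i in range(1,n+1):/; s/d=(q-p)\*100;/m=a-(i-.5)*step; d=(q-p)*100+L*np.array([np.sin(m),-np.cos(m)]);/; s/\[round(d@tx,2),round(d@ty,2)\]/"[%.1f, %.1f, 0, 0],"%(d@tx,d@ty)/' plan.py; python3 plan.py .3 5 .5
```

```text
t 4.55 ang 1.054 r 0.0583 z 0.1598 Ftan 10.7 Frad 7.8
[1.5, 1.6, 0, 0], [1.2, 1.7, 0, 0], [0.7, 2.0, 0, 0], [0.0, 2.1, 0, 0], [-0.6, 2.1, 0, 0],
```

Call:
drive_tool([
  [1.4,1.6,0,0],
  [1.2,1.7,0,0],
  [0.7,2.0,0,0],
  [0.0,2.1,0,0],
  [-0.6,2.0,0,0],
])

```text
time: 5.05
position: [0.5866, 0.0421, 0.1594]
orientation: [-3.091, -0.0, 0.011]
wrist_force: [5.5, 9.4, -4.8]
opening: 0.0196
```

```bash
python3 plan.py .3 5 .5
```

```text
t 5.05 ang -0.195 r 0.0615 z 0.1594 Ftan 10.3 Frad 3.6
[-1.4, 1.9, 0, 0], [-1.3, 1.7, 0, 0], [-1.8, 1.2, 0, 0], [-2.0, 0.7, 0, 0], [-2.1, 0.0, 0, 0],
```

```bash
sed -i 's/^C=.*/C=np.array([.530,.0545]); R=.055/' plan.py; python3 plan.py .35 5 .5
```

```text
t 5.05 ang -0.216 r 0.0579 z 0.1594 Ftan 10.4 Frad 3.4
[-1.2, 2.2, 0, 0], [-1.6, 1.8, 0, 0], [-2.2, 1.1, 0, 0], [-2.4, 0.3, 0, 0], [-2.4, -0.6, 0, 0],
```

Call:
drive_tool([
  [-1.0,2.1,0,0],
  [-1.6,1.7,0,0],
  [-2.1,1.1,0,0],
  [-2.3,0.3,0,0],
  [-2.3,-0.5,0,0],
])

```text
time: 5.55
position: [0.5167, -0.0, 0.1582]
orientation: [-3.079, -0.053, 0.016]
wrist_force: [10.6, -0.0, -10.6]
opening: 0.0197
```

```bash
python3 plan.py .35 5 .5
```

```text
t 5.55 ang -1.81 r 0.0561 z 0.1582 Ftan 10.3 Frad -2.5
[-2.2, -1.1, 0, 0], [-1.7, -1.7, 0, 0], [-1.0, -2.2, 0, 0], [-0.2, -2.4, 0, 0], [0.6, -2.3, 0, 0],
```

Call:
drive_tool([
  [-1.8,-0.9,0.1,0],
  [-1.5,-1.3,0,0],
  [-1.1,-1.7,0,0],
  [-0.5,-1.9,0,0],
  [0.0,-2.0,0,0],
])

```text
time: 6.05
position: [0.4762, 0.0531, 0.1588]
orientation: [-3.107, -0.074, -0.013]
wrist_force: [1.1, -14.2, -3.5]
opening: 0.0199
```

```bash
python3 plan.py .27 5 .5
```

```text
t 6.05 ang -3.116 r 0.0539 z 0.1588 Ftan 14.2 Frad -0.8
[0.1, -2.0, 0, 0], [0.7, -1.8, 0, 0], [1.2, -1.6, 0, 0], [1.6, -1.2, 0, 0], [1.8, -0.8, 0, 0],
```

Call:
drive_tool([
  [0.0,-0.8,0,0],
  [0.1,-0.8,0,0],
])

```text
time: 6.25
position: [0.4762, 0.0585, 0.1587]
orientation: [-3.122, -0.069, -0.024]
wrist_force: [0.2, -13.9, -0.8]
opening: 0.0201
```

```bash
python3 plan.py .1 5 .7
```

```text
t 6.25 ang 3.067 r 0.0539 z 0.1587 Ftan 13.9 Frad -1.2
[0.0, -1.2, 0, 0], [0.2, -1.2, 0, 0], [0.4, -1.2, 0, 0], [0.5, -1.2, 0, 0], [0.6, -1.1, 0, 0],
```

Call:
drive_tool([
  [0.0,-1.0,0,0],
  [0.1,-1.0,0,0],
])

```text
time: 6.45
position: [0.4769, 0.0645, 0.1586]
orientation: [-3.139, -0.066, -0.038]
wrist_force: [1.1, -14.9, 0.1]
opening: 0.0197
```

```bash
python3 plan.py .1 3 .7
```

```text
t 6.45 ang 2.955 r 0.054 z 0.1586 Ftan 14.5 Frad -3.8
[0.1, -1.2, 0, 0], [0.4, -1.2, 0, 0], [0.5, -1.2, 0, 0],
```

Call:
drive_tool([
  [0.2,-1.0,0,0],
  [0.2,-1.0,0,0],
])

```text
time: 6.65
position: [0.4781, 0.0696, 0.1585]
orientation: [3.126, -0.057, -0.054]
wrist_force: [-2.2, -14.7, 2.8]
opening: 0.0195
```

```bash
python3 plan.py .1 3 .7
```

```text
t 6.65 ang 2.858 r 0.0541 z 0.1585 Ftan 14.8 Frad -2.0
[0.3, -1.2, 0, 0], [0.5, -1.2, 0, 0], [0.6, -1.1, 0, 0],
```

Call:
drive_tool([
  [0.3,-0.9,0,0],
  [0.3,-0.9,0,0],
])

```text
time: 6.85
position: [0.4792, 0.0727, 0.1584]
orientation: [3.106, -0.044, -0.068]
wrist_force: [-4.4, -13.8, 7.7]
opening: 0.02
```

```bash
python3 plan.py .1 3 .7
```

```text
t 6.85 ang 2.797 r 0.054 z 0.1584 Ftan 14.5 Frad -0.6
[0.3, -1.2, 0, 0], [0.5, -1.1, 0, 0], [0.6, -1.1, 0, 0],
```

Call:
drive_tool([
  [0.3,-1.0,0,0],
  [0.4,-1.0,0,0],
])

```text
time: 7.05
position: [0.4811, 0.0773, 0.1583]
orientation: [3.086, -0.03, -0.083]
wrist_force: [-6.6, -13.1, 10.0]
opening: 0.0201
```

```bash
python3 plan.py .1 3 .7
```

```text
t 7.05 ang 2.704 r 0.054 z 0.1583 Ftan 14.7 Frad 0.4
[0.4, -1.2, 0, 0], [0.6, -1.1, 0, 0], [0.7, -1.0, 0, 0],
```

Call:
drive_tool([
  [0,0,0,0],
  [0,0,0,0],
  [0,0,0,0],
])

```text
time: 7.35
position: [0.481, 0.076, 0.1592]
orientation: [3.085, -0.03, -0.086]
wrist_force: [0.9, 0.5, -1.9]
opening: 0.0198
```

Call:
drive_tool([
  [0,0,0,0],
  [0,0,0,0],
  [0,0,0,0],
], hand=60)

```text
time: 7.65
position: [0.4812, 0.0756, 0.1591]
orientation: [3.084, -0.031, -0.086]
wrist_force: [0.1, -0.3, 0.6]
opening: 0.0508
```

Call:
drive_tool([
  [0,0,-1.5,0],
  [0,0,-2.5,0],
  [0,0,-3,0],
  [0,0,-2,0],
])

```text
time: 8.05
position: [0.4771, 0.081, 0.2488]
orientation: [3.081, -0.023, -0.084]
wrist_force: [0.8, -0.4, -0.1]
opening: 0.0513
```

```bash
python3 - <<'E'
from h import *
st(); d=cams.read_camera("wrist"); cv2.imwrite("pics/w2.png",d["color"][:,:,::-1])
b=blob(d,"red",[.481,.077,.165],120); print(b, atz(d,*b[:2],.17))
E
```

```text
{'time': 8.05, 'position': [0.477, 0.081, 0.249], 'orientation': [3.081, -0.023, -0.084], 'wrist_force': [0.778, -0.364, -0.051], 'opening': 0.051}
(np.float64(276.64155528554073), np.float64(231.08748481166464), np.int64(823)) [0.47630253 0.07474393 0.17      ]
```

View pics/w2.png

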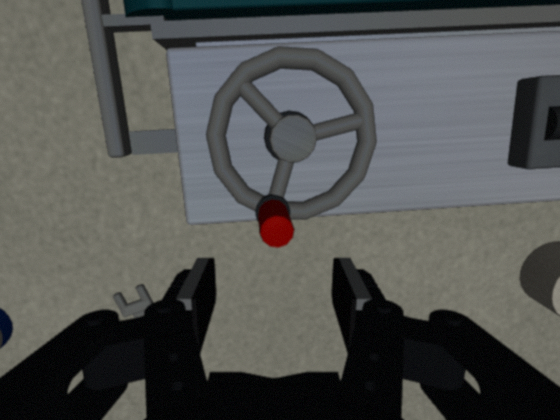

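The picture shows the knob at the bottom of the wheel, top at (277, 231), free of the open jaws. The wheel has turned about 5.1 rad in all and read about 14.7 N at the end. Next is the lever.

Call:
drive_tool([
  [-0.35,4.7,0,0],
  [-0.35,4.7,0,0],
  [-0.35,4.7,0,0],
  [-0.35,4.7,0,0],
  [-0.35,4.7,0,0],
], hand=0)

```text
time: 8.6
position: [0.4463, -0.1479, 0.2642]
orientation: [3.09, -0.035, -0.062]
wrist_force: [1.4, 0.0, 0.3]
opening: -0.0001
```

```bash
python3 - <<'E'
from h import *
d=look("wrist",["lock_tip"],"w3.png"); st()
b=blob(d,"yel",[.486,-.154,.183],100); print(b, atz(d,*b[:2],.185))
E
```

```text
wrist lock_tip 0.76 [ 0.4912 -0.1524  0.193 ]
{'time': 8.7, 'position': [0.444, -0.155, 0.265], 'orientation': [3.085, -0.035, -0.077], 'wrist_force': [0.387, 0.669, -0.027], 'opening': 0.0}
(np.float64(272.0889370932755), np.float64(170.27331887201734), np.int64(461)) [ 0.48446716 -0.15317827  0.185     ]
```

View pics/w3.png

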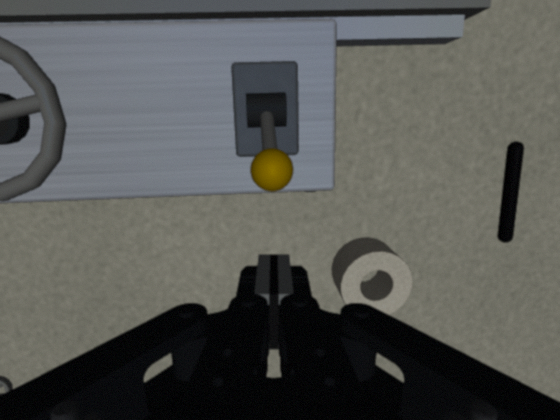

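The ball is at (272, 170), straight ahead of the shut fingers at (274, 270). Now I descend and push.

Call:
drive_tool([
  [-0.3,-0.2,3,0],
  [-0.2,-0.2,3,0],
  [0,0,2.0,0],
  [0,0,0,0],
])

```text
time: 9.1
position: [0.4434, -0.157, 0.1824]
orientation: [3.085, -0.04, -0.082]
wrist_force: [-0.2, -0.2, 0.1]
opening: -0.0
```

Call:
drive_tool([
  [2,-0.2,0.1,0],
  [2,-0.2,0.1,0],
  [1.8,-0.15,0.1,0],
  [1.5,-0.15,0.1,0],
])

```text
time: 9.5
position: [0.5144, -0.1545, 0.182]
orientation: [3.086, -0.031, -0.083]
wrist_force: [-0.0, 0.3, -0.5]
opening: -0.0
```

Call:
drive_tool([
  [1.2,-0.1,0.05,0],
  [1.0,-0.1,0.05,0],
  [0.8,-0.1,0,0],
])

```text
time: 9.8
position: [0.5373, -0.1531, 0.1827]
orientation: [3.085, -0.011, -0.083]
wrist_force: [-24.0, -1.6, 14.3]
opening: 0.0001
```

Call:
drive_tool([
  [0,0,0,0],
  [-2,0.1,0,0],
  [-3,0.2,0,0],
  [-3,0.2,-2,0],
  [-2,0,-4,0],
])

```text
time: 10.3
position: [0.4342, -0.1436, 0.2427]
orientation: [3.086, -0.007, -0.08]
wrist_force: [0.5, -0.4, 0.5]
opening: 0.0002
```

Call:
drive_tool([
  [0,3,-4,0],
  [0,4,-2,0],
  [0,4,0,0],
  [0,4,0,0],
  [0,0,0,0],
])

```text
time: 10.8
position: [0.4232, -0.2919, 0.3239]
orientation: [3.081, -0.021, -0.071]
wrist_force: [-0.3, 0.1, 0.0]
opening: 0.0004
```

```bash
python3 - <<'E'
from h import *
st()
a=look("top",["lock_tip","crank"]);b=look("side",["lock_tip"])
for col,P in(("red",[.478,.075,.155]),("yel",[.557,-.156,.182])):
    ba,bb=blob(a,col,P,20),blob(b,col,P,20); print(col,ba,bb,tri([ray(a,*ba[:2]),ray(b,*bb[:2])]).round(4))
u,v=map(int,proj(b,[.54,-.05,.1]))
cv2.imwrite("pics/f.png",np.hstack([cv2.resize(a["color"][130:270,210:410,::-1],(400,280)),cv2.resize(b["color"][v-70:v+70,u-100:u+100,::-1],(400,280))]))
E
```

```text
{'time': 10.8, 'position': [0.423, -0.292, 0.324], 'orientation': [3.081, -0.021, -0.071], 'wrist_force': [-0.326, 0.133, 0.018], 'opening': 0.0}
top crank 0.6 [0.474  0.0777 0.1713]
red (np.float64(279.22), np.float64(228.46), np.int64(50)) (np.float64(287.6575342465753), np.float64(218.2054794520548), np.int64(73)) [0.479  0.0735 0.1542]
yel (np.float64(367.6938775510204), np.float64(196.9387755102041), np.int64(49)) (np.float64(323.1388888888889), np.float64(161.05555555555554), np.int64(36)) [ 0.5611 -0.1558  0.1866]
```

View pics/f.png

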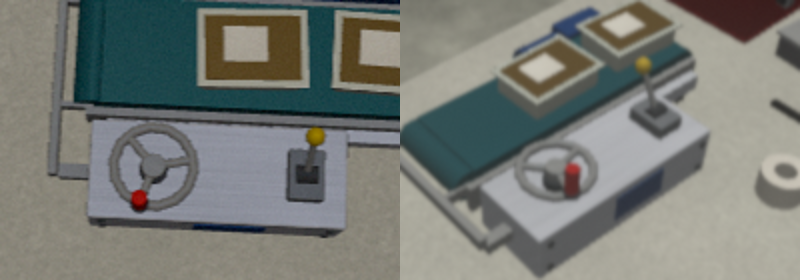

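The final picture shows the lever leaning to the belt side, with the ball at (315, 136), the knob where I left it at (139, 199), and the trays undisturbed. The arm is clear, so I'm handing in.

```bash
python3 -c "
from h import *
print(order.sign_off())"
```

```text
the job is handed in; nothing more can be done
None
```

The belt is tensioned and the lock lever is fully over to the belt side. I handed the job in after about 11 s of robot time.

- **Wheel:** I wound it clockwise by about 5.1 rad and let go. The pull at the knob read about 10.4 N in the slack turns and 14.5–14.9 N over the last slow steps, and no reading exceeded 15 N. After release the knob stayed where I left it.
- **Lever:** I then pushed the lever over until it met its stop, where the push read 24 N. I backed the arm off clear of everything. The ball was last measured at x = 0.561 m, against 0.558 m expected for fully locked.
- **Other things:** In the last close-up the trays on the belt were in place. The rest I did not measure, but the arm did not go near it.

**Disagreements in the checks:**
- **Set force:** The slack reading was about 1.4 N above the nominal 9 N, probably because I was turning quickly. The last slow readings also rose less than 3.6 N per radian as the tool tilted slightly. The true set pull is therefore an estimate, about 14.5–15.5 N.
- **Ball check:** In the final views the trained network did not find the ball, so its position comes from colour triangulation and the picture.

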